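# Weigh a gift box and print its ticket on the counter scale

### The arm

A 7-joint arm with a two-finger parallel gripper is mounted at the origin on the work surface; the furniture and walls round the work are solid. World frame = base frame: x ahead of the robot, y to its left, z up, the work surface at z = 0. Lengths are in m, angles in rad, forces in N, time in s.
With the tool pointing down it reaches from about 0.425 to 0.925 m from the base axis. Payload 6.8 kg.
Tool frame: the origin (TCP) lies on the front face of the gripper's body, between the roots of the fingers; the fingertips stand 73 mm ahead of it and the grasp point (between the pads) lies 54 mm ahead of it; z points along the fingers, y is the direction in which the jaws open and shut (so a half turn about z gives the same grasp; the last joint's range is limited). The gripper opens to 85 mm and grips with 20 to 120 N. Pads are 22 mm wide; open, the fingers measure 114 mm over their backs; the gripper's body (76 mm by 85 mm) begins 54 mm behind the grasp point. The pads swing forward as they close: fully open they stand 13 mm farther back than shut.
Start: joints at [-1.427, 0.477, 0.022, 1.555, -0.011, 1.109, -0.083], TCP at [0.168, 0.654, 0.304] pointing down, gripper open.
Joint ranges: [-2.96, 2.96], [-0.34, 2.1], [-1.41, 1.46], [0.24, 2.44], [-1.37, 4.51], [0.17, 1.92], [-2.96, 2.96]. Speed limits (rad/s): [2.39, 2.39, 3.14, 3.14, 3.14, 3.14, 3.14].

### API

Orientations are given as a unit quaternion [w, x, y, z].
In Python, from station import get_obs, read_camera, hand_in, spot_in, cut_out, spot_point gives the robot as it stands. The module is installed in compiled form; this text tells all that it offers.
- The arm moves only by the tool move_arm, never from a script. Its arguments are lists of equal length, an entry for each row: "gripper": the opening, from 0 (shut) to 1 (fully open); "xyz": the shift along the tool's x, y, z in cm, a list of three; "twist": the turn about the tool's z in rad. A call has 1 to 5 rows; each row is the pose to reach, as a shift and turn from the pose commanded when the call began, along the tool's axes at that moment; what a row does not reach only later rows make up. A row lasts 1/12 s, in which the tool goes at most 41.7 mm and 7.16 degrees, less where a joint would pass 70% of its speed; a pose out of reach is approached as far as the arm can. A call with a gripper value outside its range is refused whole. The fingers move at their own pace and stop on an object; "squeeze" is the grip in N (left out, the last holds). Time passes only in rows, so rows that repeat a pose let the fingers close. It gives the time, the measured TCP pose, the force and the opening at its end, in the units of the state.
- get_obs(): the state, without advancing time (a new reading comes with each control period).
- read_camera(name): name is "scene" or "top" or "wrist"; returns a dict with "pixels" (400x640x3 uint8, red, green, blue), "fx", "fy", "cx", "cy" (pixels), "R" (3x3) and "t" (3): a world point X has camera coordinates R X + t. Camera axes: x right, y down, z forward; pixel columns grow to the right and rows downward; lengths in m; the calibration is good to about 2 mm. A picture is of the moment at which its call begins. There is no depth.
- hand_in(): hands the job in, once; it reports no verdict.
Trained networks look in the newest picture that a camera, given by its name, has taken for a name from the list of things; names that differ only in an ending like _2 or _b are one class to them, and where a whole thing is asked for, a point or a joint stands for the part that bears it (a point fixed in the world has none). Each returns a list of dicts, best first, with "p" (0 to 1); they miss things now and then, are a little off and sometimes report something else, mostly with a low value. They report only what shows in the picture. A call takes as long as a camera call.
- spot_in(query, camera): "centre" ([x, y, z] in m, in world coordinates, good to about 4 mm: the middle of the surface that is visible of it).
- cut_out(query, camera): "pixels" (400x640 bool, what is visible of it).
- spot_point(query, camera): "centre" ([x, y, z] in m, in world coordinates, good to about 4 mm: a listed point, or the origin of a listed thing).
The state is a dict: "t": time; "q": joint angles; "joint_vel": joint speeds; "joint_torque": joint torques, N m; "eef_pos": TCP position; "tool_rot": TCP orientation; "contact_force": force on the tool from outside, world axes, zero at the start; "torque": the same for the moment, N m; "gripper_width": opening from 0.0 (shut) to 1.0 (fully open).
Only numpy, scipy, OpenCV 4.12 (cv2) and the standard library are available. Lean on these libraries where they do the work, as an engineer would, in place of code of your own. Each camera call takes 0.05 s, during which the arm holds its last target.

### The job

Get a ticket for the gift box on the scale, using only the closed fingertips on the keys: first press the raised half of the rocker switch (the long paddle with a crease across its middle) fully over to switch the scale on, then push the round key fully in until it stays down to lock the weight, and last press the oblong key fully down and let it come back up to print. Press the keys in just that order, do not press the square key, and neither lift nor shift the gift box, the jar, the stamp or the ribbon roll.

Things in the scene. Friction and masses are not known exactly. Their poses are not given: they have to be found in the camera images.
- scale: grey counter scale, fixed, 170 x 320 mm, body 40 mm high; origin on the worktop under its centre; x points from its front edge to its display edge, y to the pan. Steel pan, top at 50 mm, centred at y = +80 mm. White controls, turned like the scale, sit in four places in changing order: x = -45 and +20 mm, y = -46 and -114 mm, on black 60 mm square mounts with tops at 42 mm.
- rocker (a joint): rocker switch (rad), a shallow V paddle 52 mm long along the scale's x, 24 mm wide, hinged at its middle, 48 mm above the worktop. 0 = off: the half at the scale's front slopes up, its end 55 mm high; the far half is level. 0.30 = fully over: front half level at 48 mm, far half up. Stays where left; about 3 N, 16 mm from the hinge, moves it.
- rocker_press (a point): point on top of the rocker's front half, 16 mm from the hinge (towards the scale's front edge), where to press it straight down; 53 mm above the worktop when off and 48 mm when fully over; moves with the rocker; its x, y axes are like the scale's when off
- round_key (a joint): travel of the round key (m): 0 = up, 0.006 = fully in. No spring: friction of about 3.5 N, it stays where it is pushed to.
- round_key_top (a point): centre of the flat top of the round key, 28 mm diameter, 52 mm above the worktop when up; moves straight down
- oblong_key (a joint): travel of the oblong key (m): 0 = up, 0.006 = fully down. Its spring resists with 2 N at the start and 5 N fully down and raises it again when let go.
- oblong_key_top (a point): centre of the flat top of the oblong key, 18 mm along the scale's x and 44 mm along its y, 52 mm above the worktop when up; moves straight down
- square_key (a joint): travel of the square key (m), sprung like the oblong key; not to be pressed
- square_key_top (a point): centre of the flat top of the square key, 25 x 25 mm, 52 mm above the worktop when up; leave it alone
- weighed_box: the dark brown gift box lying on the pan, 62 x 140 x 37 mm, loose; origin at the centre of its underside; leave it alone
- jar: glass jar, 57 mm diameter, 80 mm high, standing loose beside the key field; origin at the centre of its underside; leave it alone
- stamp: wooden hand stamp with a turned knob, 30 x 46 x 60 mm high, standing loose in front of the scale; origin at the centre of its underside; leave it alone
- ribbon: roll of ribbon lying flat, 64 x 67 x 20 mm, loose, beyond the pan; origin at the centre of its underside; leave it alone

How it is judged:
By the outcome, as a careful person would: the job done as asked, in the order asked, and still so for the second after the job is handed in, with the robot touching nothing.
It also fails if it takes over 42 s, if anything falls off the work surface, if the arm or the gripper's body presses on something with over 40 N, if the wrist force passes 120 N, or if a joint passes its speed limit or range.

## Working session

There is one attempt and no reset: what is moved stays moved. The work goes in short steps, Python scripts to look and compute and a tool call to move; the robot and the scene stay as the last step left them, time stands still between calls to the robot, and variables do not carry over. Pictures are saved under pics/ and viewed, and the job is handed in when it is done.

Besides the shell and the picture viewer there is one more tool, called after "Emit:" by a JSON object that holds its "name" and its "arguments". move_arm: Moves the arm, as the interface text tells. Its arguments: {"type":"object","properties":{"gripper":{"type":"array","items":{"type":"number"}},"xyz":{"type":"array","items":{"type":"array","items":{"type":"number"}}},"twist":{"type":"array","items":{"type":"number"}},"squeeze":{"type":"number"}},"required":["gripper","xyz","twist"]}

```bash
mkdir -p pics
cat > look.py <<'E'
import cv2,numpy as np
from station import *
def save(n,f):
    c=read_camera(n); cv2.imwrite(f,cv2.cvtColor(c["pixels"],cv2.COLOR_RGB2BGR)); return c
E
python3 - <<'E'
from look import *
s=get_obs();print(s["t"],s["eef_pos"],s["tool_rot"],s["gripper_width"])
for n in ["top","scene"]:
    save(n,f"pics/{n}1.png")
    for q in ["scale","rocker_press","round_key_top","oblong_key_top","square_key_top","jar","stamp","weighed_box","ribbon"]:
        r=spot_point(q,n); print(n,q,[(np.round(a["centre"],4).tolist(),round(a["p"],2)) for a in r[:2]])
print(get_obs()["t"])
E
```

```text
0.0 [0.16805558 0.65325922 0.3029117 ] [-6.41658451e-05  1.25542794e-01  9.92087772e-01 -9.24763887e-04] 1.0012232593470187
top scale [([0.4841, 0.1283, 0.0005], 0.78)]
top rocker_press [([0.4847, 0.0777, 0.0531], 0.53)]
top round_key_top [([0.4982, 0.0074, 0.0566], 0.56)]
top oblong_key_top [([0.4383, 0.0116, 0.0508], 0.39)]
top square_key_top [([0.436, 0.0807, 0.0487], 0.48)]
top jar [([0.4718, -0.0856, 0.0012], 0.72), ([0.352, 0.1093, -0.0004], 0.39)]
top stamp [([0.353, 0.1055, -0.0006], 0.5)]
top weighed_box [([0.4788, 0.2045, 0.0473], 0.69)]
top ribbon [([0.497, 0.3366, 0.0006], 0.91)]
scene scale [([0.4809, 0.1217, -0.0013], 0.7)]
scene rocker_press [([0.4815, 0.077, 0.0554], 0.48)]
scene round_key_top [([0.4986, 0.0112, 0.0519], 0.67)]
scene oblong_key_top [([0.4358, 0.0152, 0.0517], 0.52)]
scene square_key_top [([0.4374, 0.0784, 0.052], 0.51)]
scene jar [([0.4724, -0.0847, -0.002], 0.68)]
scene stamp [([0.4727, -0.0827, -0.0061], 0.7), ([0.3597, 0.1015, 0.0022], 0.54)]
scene weighed_box [([0.4825, 0.2056, 0.0475], 0.92)]
scene ribbon [([0.4975, 0.3391, -0.0016], 0.7)]
1.0
```

View pics/top1.png

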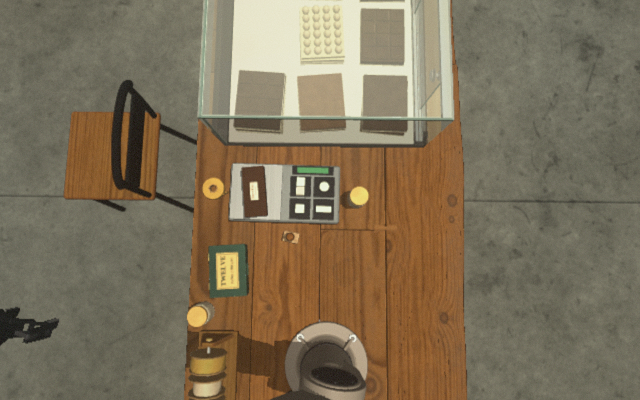

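View pics/scene1.png

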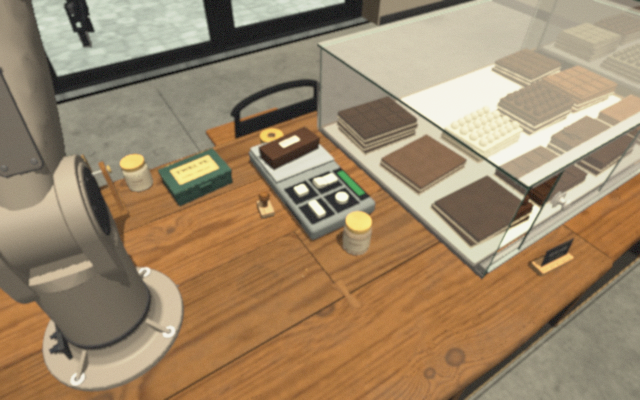

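Run:
```python
from look import *
c=read_camera("top");p=cv2.cvtColor(c["pixels"],cv2.COLOR_RGB2BGR)
a=cv2.resize(p[155:250,200:380],None,fx=4.2,fy=4.2,interpolation=cv2.INTER_CUBIC)
cv2.imwrite("pics/topz.png",a)
c2=read_camera("scene");p=cv2.cvtColor(c2["pixels"],cv2.COLOR_RGB2BGR)
cv2.imwrite("pics/scz.png",cv2.resize(p[120:250,240:390],None,fx=4,fy=4,interpolation=cv2.INTER_CUBIC))
for c in(c,c2):print(c["fx"],-c["R"].T@c["t"])
```

```text
363.66863958162384 [0.33929264 0.03020031 1.08157401]
405.06803939482035 [ 0.10553917 -0.49857847  0.67894215]
```

View pics/topz.png

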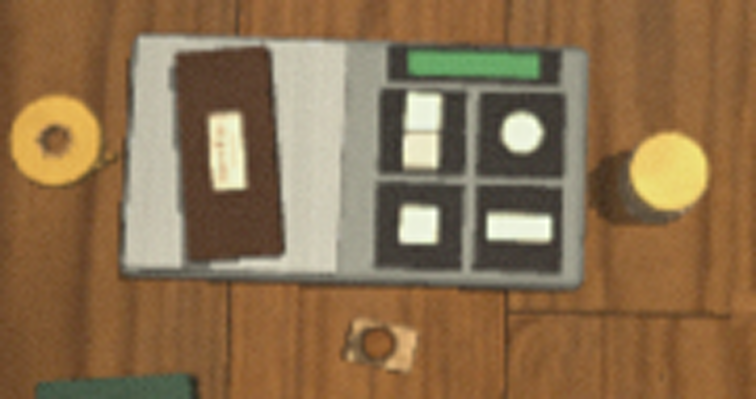

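View pics/scz.png

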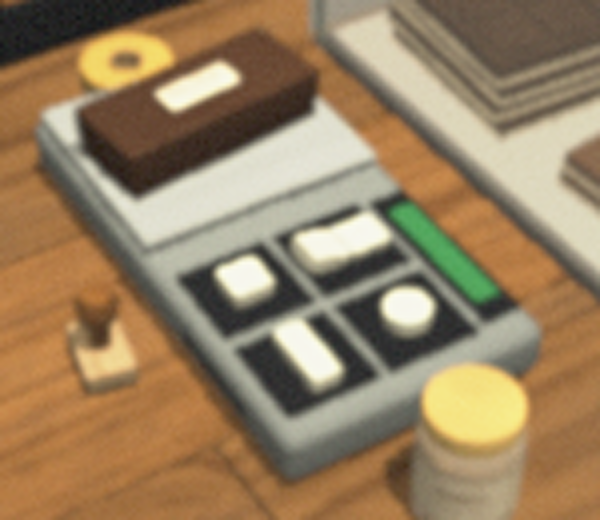

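```bash
cat > fit.py <<'E'
from look import *
from scipy.optimize import least_squares
L={"round_key_top":(.020,-.114,.052),"oblong_key_top":(-.045,-.114,.052),"square_key_top":(-.045,-.046,.052),"rocker_press":(.004,-.046,.053)}
def ray(c,u,v,z):
    o=-c["R"].T@c["t"]; d=c["R"].T@np.array([(u-c["cx"])/c["fx"],(v-c["cy"])/c["fy"],1]); return o+d*(z-o[2])/d[2]
def proj(c,X):
    p=c["R"]@X+c["t"]; return np.array([c["fx"]*p[0]/p[2]+c["cx"],c["fy"]*p[1]/p[2]+c["cy"]])
E
python3 - <<'E'
from fit import *
for n in ["top","scene"]:
    c=read_camera(n);hsv=cv2.cvtColor(c["pixels"],cv2.COLOR_RGB2HSV)
    m=((hsv[...,2]>165)&(hsv[...,1]<70)).astype(np.uint8)
    nl,lab,st,ce=cv2.connectedComponentsWithStats(m)
    pts={}
    for k in ["round_key_top","oblong_key_top","square_key_top"]:
        s=spot_point(k,n)[0]["centre"];uv=proj(c,np.array(s))
        i=1+np.argmin(np.linalg.norm(ce[1:]-uv,axis=1))
        pts[k]=ray(c,*ce[i],.050 if n=="scene" else .0515);print(n,k,uv.round(1),ce[i].round(1),st[i],pts[k].round(4))
    def f(p):
        C,S=np.cos(p[2]),np.sin(p[2]);return np.concatenate([np.array([p[0]+C*L[k][0]-S*L[k][1],p[1]+S*L[k][0]+C*L[k][1]])-pts[k][:2] for k in pts])
    r=least_squares(f,[.48,.125,0]);p=r.x;print(p,r.fun.round(4))
    for k,v in L.items():
        C,S=np.cos(p[2]),np.sin(p[2]);print(k,(p[0]+C*v[0]-S*v[1]).round(4),(p[1]+S*v[0]+C*v[1]).round(4))
E
```

```text
top round_key_top [326.  186.2] [323.9 186.1] [320 182   9   9  69] [0.5003 0.0107 0.0515]
top oblong_key_top [323.1 207.6] [323.1 208.6] [316 206  15   7  92] [0.4356 0.0124 0.0515]
top square_key_top [299.1 207.4] [299. 208.] [295 204   9   9  80] [0.4364 0.0809 0.0515]
[ 0.48270636  0.12547056 -0.02128649] [-0.      0.0004 -0.0003  0.0001  0.0003 -0.0004]
round_key_top 0.5003 0.0111
oblong_key_top 0.4353 0.0125
square_key_top 0.4367 0.0804
rocker_press 0.4857 0.0794
scene round_key_top [341.2 196.3] [341.5 196.4] [335 192  14  10 112] [0.4998 0.0097 0.05  ]
scene oblong_key_top [317.1 206.2] [316.1 207. ] [307 198  19  19 170] [0.4348 0.0124 0.05  ]
scene square_key_top [301.2 188.6] [300.8 189.1] [294 184  15  11 113] [0.436  0.0784 0.05  ]
[ 0.48215736  0.1243227  -0.02149824] [-0.0001  0.0002 -0.0001 -0.0011  0.0002  0.0009]
round_key_top 0.4997 0.0099
oblong_key_top 0.4347 0.0113
square_key_top 0.4362 0.0793
rocker_press 0.4852 0.0782
```

```bash
cat > go.py <<'E'
import sys,numpy as np
from scipy.spatial.transform import Rotation as Ro
from station import get_obs
s=get_obs();R=Ro.from_quat(np.array(s["tool_rot"])[[1,2,3,0]]).as_matrix()
print("t",s["t"],"pos",s["eef_pos"].round(4) if hasattr(s["eef_pos"],"round") else s["eef_pos"],"F",np.round(s["contact_force"],2),"z",R[:,2].round(4),"yang",np.degrees(np.arctan2(R[1,1],R[0,1])).round(2),"w",s["gripper_width"])
for a in sys.argv[1:]:
    print(a,"->cm",(100*R.T@(np.array(eval(a))-s["eef_pos"])).round(2))
E
python3 go.py .40,.45,.33
```

```text
t 1.5 pos [0.1682 0.6538 0.3039] F [-0.57  0.22 -0.66] z [ 0.e+00  1.e-04 -1.e+00] yang 75.57 w 1.0008553548000838
.40,.45,.33 ->cm [-27.53 -13.96  -2.61]
```

Run:
```python
from look import *
save("wrist","pics/w1.png")
```

```text
(no output)
```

View pics/w1.png

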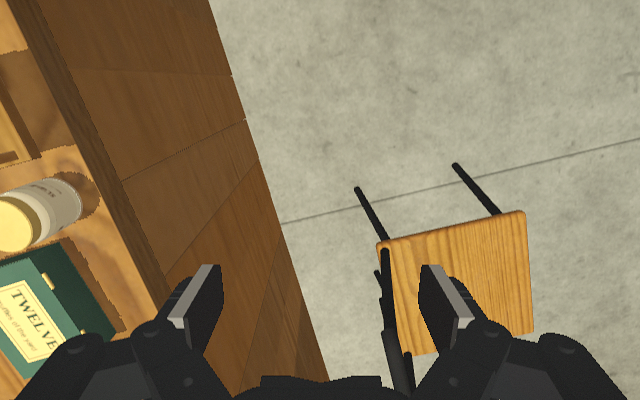

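Emit:
{"name": "move_arm", "arguments": {"gripper": [0,0,0,0,0], "xyz": [[-4,-2,-1],[-8,-4,-2],[-12,-6,-3],[-16,-8,-4],[-19.5,-10,-4.5]], "twist": [-0.05,-0.1,-0.15,-0.2,-0.23]}}

```text
t: 1.97
eef_pos: [0.3223, 0.5177, 0.3476]
tool_rot: [0.0, 0.01, 1.0, 0.001]
contact_force: [0.2, 0.1, 0.4]
gripper_width: 0.299
```

```bash
python3 go.py .4,.42,.34 .4855,.079,.25
```

```text
t 1.9667 pos [0.3223 0.5177 0.3476] F [0.23 0.12 0.38] z [ 7.0e-04  1.3e-03 -1.0e+00] yang 88.91 w 0.2991065028666747
.4,.42,.34 ->cm [-7.95 -9.63  0.76]
.4855,.079,.25 ->cm [-17.14 -43.57   9.72]
```

Emit:
{"name": "move_arm", "arguments": {"gripper": [0,0,0,0,0], "xyz": [[-2.5,-3,0],[-5,-6,0],[-7,-9.5,0],[-9,-13,0],[-10.5,-16.5,0]], "twist": [0,0,0,0,0]}}

```text
t: 2.38
eef_pos: [0.4238, 0.3494, 0.3468]
tool_rot: [0.0, 0.012, 1.0, 0.0]
contact_force: [1.2, 0.0, 0.8]
gripper_width: 0.001
```

Emit:
{"name": "move_arm", "arguments": {"gripper": [0,0,0,0,0], "xyz": [[-1,-4,0],[-2,-7.8,1],[-3,-11.5,2],[-4,-15.2,3],[-5,-19,4]], "twist": [0,0,0,0,0]}}

```text
t: 2.8
eef_pos: [0.4683, 0.1588, 0.3066]
tool_rot: [0.0, 0.011, 1.0, 0.0]
contact_force: [0.8, 0.4, -0.8]
gripper_width: 0.002
```

```bash
python3 go.py .4855,.079,.18
```

```text
t 2.8 pos [0.4683 0.1588 0.3066] F [ 0.85  0.39 -0.81] z [ 9.e-04  8.e-04 -1.e+00] yang 88.77 w 0.002005783826711662
.4855,.079,.18 ->cm [-1.88 -7.95 12.65]
```

Emit:
{"name": "move_arm", "arguments": {"gripper": [0,0,0,0,0], "xyz": [[-1,-3.5,2],[-1.9,-6.5,4.5],[-1.9,-8,7.5],[-1.9,-8,11],[-1.9,-8,13]], "twist": [0,0,0,0,0]}}

```text
t: 3.22
eef_pos: [0.4844, 0.0783, 0.1741]
tool_rot: [-0.001, 0.012, 1.0, -0.001]
contact_force: [0.1, 0.4, -0.3]
gripper_width: -0.002
```

```bash
python3 go.py .4855,.079,.128
python3 - <<'E'
from look import *
for n in ["wrist","scene"]: save(n,f"pics/{n}2.png")
for n in ["wrist"]:
    for q in ["rocker_press","round_key_top","oblong_key_top","square_key_top"]:
        r=spot_point(q,n); print(n,q,[(np.round(a["centre"],4).tolist(),round(a["p"],2)) for a in r[:2]])
E
```

```text
t 3.2167 pos [0.4844 0.0783 0.1741] F [ 0.11  0.41 -0.31] z [-0.0021 -0.0011 -1.    ] yang 88.58 w -0.0015989374327823782
.4855,.079,.128 ->cm [-0.12  0.08  4.61]
wrist rocker_press [([0.4333, 0.0127, 0.0514], 0.75), ([0.4843, 0.0806, 0.0524], 0.6)]
wrist round_key_top [([0.5002, 0.0104, 0.0499], 0.93)]
wrist oblong_key_top [([0.431, 0.0118, 0.0518], 0.57)]
wrist square_key_top [([0.4393, 0.0748, 0.0499], 0.71)]
```

View pics/wrist2.png

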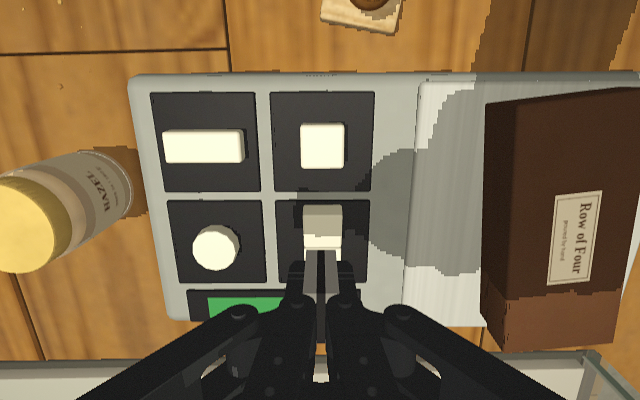

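View pics/scene2.png

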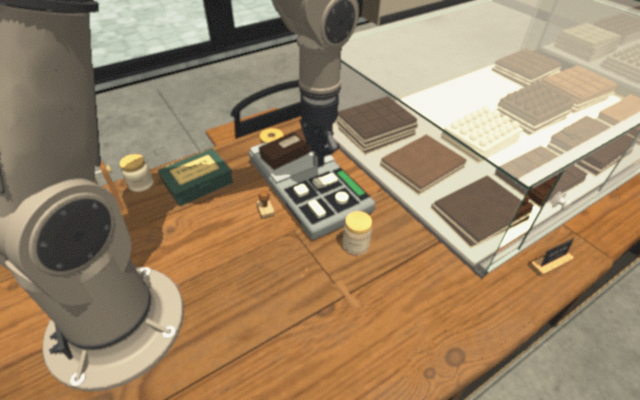

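Emit:
{"name": "move_arm", "arguments": {"gripper": [0,0,0,0], "xyz": [[-0.1,0,2],[-0.1,0,4],[-0.1,0,4.5],[-0.1,0,4.8]], "twist": [0,0,0,0]}}

```text
t: 3.85
eef_pos: [0.4866, 0.0804, 0.1289]
tool_rot: [0.0, 0.011, 1.0, 0.0]
contact_force: [-0.1, -0.4, 0.6]
gripper_width: 0.002
```

```bash
python3 go.py .4855,.079,.121
```

```text
t 3.85 pos [0.4866 0.0804 0.1289] F [-0.12 -0.38  0.65] z [ 1.e-04  2.e-04 -1.e+00] yang 88.78 w 0.0019573449227887284
.4855,.079,.121 ->cm [ 0.1  -0.14  0.79]
```

Emit:
{"name": "move_arm", "arguments": {"gripper": [0,0,0,0,0], "xyz": [[0.1,-0.1,0.2],[0.1,-0.1,0.4],[0.1,-0.1,0.6],[0.1,-0.1,0.75],[0.1,-0.1,0.75]], "twist": [0,0,0,0,0]}}

```text
t: 4.27
eef_pos: [0.4856, 0.0793, 0.1213]
tool_rot: [0.0, 0.011, 1.0, 0.0]
contact_force: [-1.1, 0.4, 0.9]
gripper_width: -0.0
```

```bash
python3 go.py .4855,.079,.121
python3 - <<'E'
from look import *
c=save("wrist",f"pics/wrist3.png")
c=save("scene",f"pics/s3.png")
p=cv2.imread("pics/s3.png");cv2.imwrite("pics/s3z.png",cv2.resize(p[120:250,240:390],None,fx=4,fy=4,interpolation=cv2.INTER_CUBIC))
E
python3 go.py
```

```text
t 4.2667 pos [0.4856 0.0793 0.1213] F [-1.15  0.37  0.95] z [ 7.e-04  4.e-04 -1.e+00] yang 88.75 w -0.0002715412528588514
.4855,.079,.121 ->cm [ 0.01 -0.03  0.03]
t 4.3667 pos [0.4857 0.0793 0.1213] F [-0.25  0.26  1.67] z [ 7.e-04  3.e-04 -1.e+00] yang 88.75 w 0.0022578584846619045
```

View pics/s3z.png

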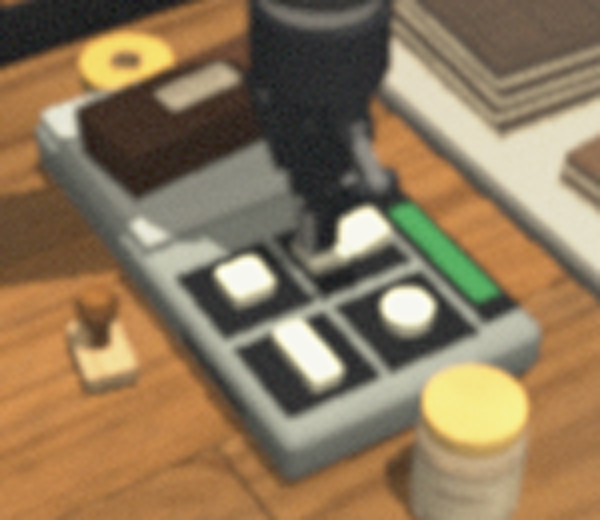

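Emit:
{"name": "move_arm", "arguments": {"gripper": [0,0,0], "xyz": [[0,0,0.1],[0,0,0.2],[0,0,0.2]], "twist": [0,0,0]}}

```text
t: 4.62
eef_pos: [0.4857, 0.0793, 0.1204]
tool_rot: [0.0, 0.011, 1.0, 0.0]
contact_force: [-4.7, 0.2, 19.8]
gripper_width: 0.0
```

Hard stop met at about 20 N. I'll lift and look.

Emit:
{"name": "move_arm", "arguments": {"gripper": [0,0,0,0], "xyz": [[0,0,-1],[0,0,-3],[0,2,-5.5],[0,5.5,-6]], "twist": [0,0,0,0]}}

```text
t: 4.95
eef_pos: [0.4883, 0.1307, 0.1822]
tool_rot: [0.002, 0.015, 1.0, -0.0]
contact_force: [2.0, 0.7, -0.9]
gripper_width: -0.001
```

```bash
python3 - <<'E'
from look import *
c=save("wrist",f"pics/wrist4.png")
c=save("scene",f"pics/s4.png")
p=cv2.imread("pics/s4.png");cv2.imwrite("pics/s4z.png",cv2.resize(p[120:250,240:390],None,fx=4,fy=4,interpolation=cv2.INTER_CUBIC))
E
python3 go.py .5,.0105,.155
```

```text
t 5.05 pos [0.4877 0.1399 0.1809] F [-0.63  1.43 -0.06] z [ 0.0041  0.0043 -1.    ] yang 89.13 w -0.0001628774188511883
.5,.0105,.155 ->cm [ -1.42 -12.93   2.54]
```

View pics/s4z.png

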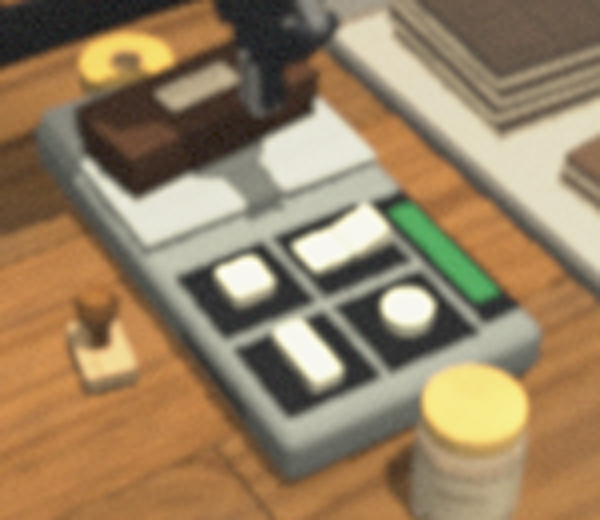

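View pics/wrist4.png

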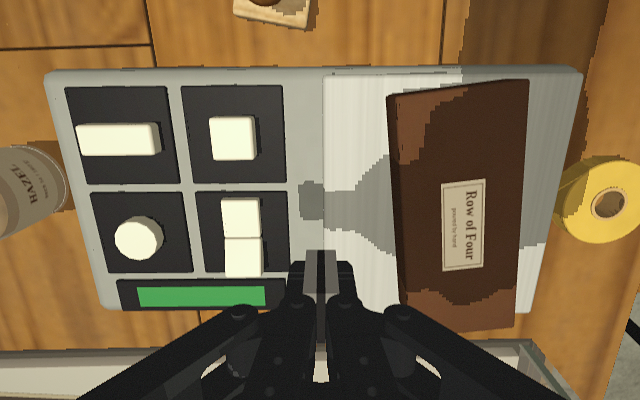

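The scene picture shows the rocker's far half (zoom ~(365,222)) now raised and the front half level, so the switch is over. Next is the round key.

Emit:
{"name": "move_arm", "arguments": {"gripper": [0,0,0,0,0], "xyz": [[-0.5,-4,0],[-1,-8,0],[-1.4,-12,0],[-1.4,-13,1.5],[-1.4,-13,2.5]], "twist": [0,0,0,0,0]}}

```text
t: 5.47
eef_pos: [0.4975, -0.0006, 0.1537]
tool_rot: [0.0, 0.014, 1.0, -0.001]
contact_force: [-0.9, 0.2, -0.6]
gripper_width: 0.001
```

```bash
python3 - <<'E'
from look import *
c=save("wrist",f"pics/wrist5.png")
E
python3 go.py .5,.0105,.127
```

```text
t 5.5167 pos [0.4964 0.0021 0.1518] F [-0.46  0.31 -1.25] z [-3.1e-03 -9.0e-04 -1.0e+00] yang 88.56 w -0.003167741389030685
.5,.0105,.127 ->cm [-0.35  0.85  2.48]
```

View pics/wrist5.png

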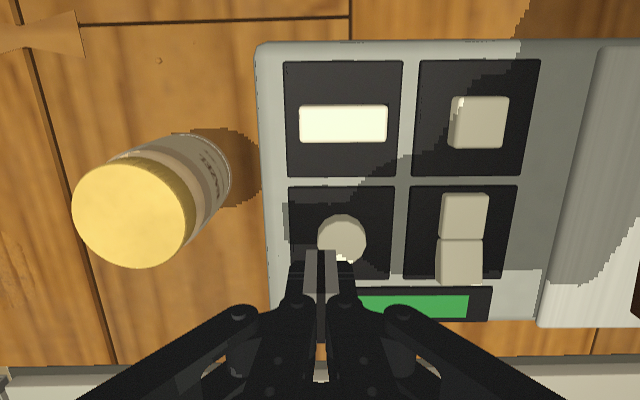

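Emit:
{"name": "move_arm", "arguments": {"gripper": [0,0,0,0], "xyz": [[-0.3,0.7,0],[-0.3,0.7,1],[-0.3,0.7,1.8],[-0.3,0.7,1.8]], "twist": [0,0,0,0]}}

```text
t: 5.85
eef_pos: [0.5001, 0.0123, 0.1345]
tool_rot: [-0.001, 0.009, 1.0, 0.0]
contact_force: [-0.6, 0.8, 0.3]
gripper_width: 0.002
```

```bash
python3 go.py .5,.0105,.119
```

```text
t 5.85 pos [0.5001 0.0123 0.1345] F [-0.56  0.8   0.34] z [-0.0024  0.     -1.    ] yang 88.92 w 0.0017879271938157427
.5,.0105,.119 ->cm [ 0.   -0.18  1.55]
```

Emit:
{"name": "move_arm", "arguments": {"gripper": [0,0,0,0,0], "xyz": [[0,-0.15,0.3],[0,-0.15,0.7],[0,-0.15,1.0],[0,-0.15,1.3],[0,-0.15,1.3]], "twist": [0,0,0,0,0]}}

```text
t: 6.27
eef_pos: [0.5008, 0.0092, 0.1227]
tool_rot: [-0.0, 0.011, 1.0, -0.0]
contact_force: [-0.1, -0.1, 1.4]
gripper_width: -0.006
```

```bash
python3 go.py .5,.0105,.119
```

```text
t 6.2667 pos [0.5008 0.0092 0.1227] F [-0.1  -0.1   1.41] z [-1.e-04 -0.e+00 -1.e+00] yang 88.75 w -0.005764536120476653
.5,.0105,.119 ->cm [0.09 0.13 0.37]
```

Emit:
{"name": "move_arm", "arguments": {"gripper": [0,0,0,0,0], "xyz": [[0,0,0.15],[0,0,0.3],[0,0,0.45],[0,0,0.55],[0,0,0.55]], "twist": [0,0,0,0,0]}}

```text
t: 6.68
eef_pos: [0.501, 0.0092, 0.1185]
tool_rot: [0.0, 0.011, 1.0, 0.0]
contact_force: [-4.1, -0.2, 14.9]
gripper_width: 0.004
```

Emit:
{"name": "move_arm", "arguments": {"gripper": [0,0], "xyz": [[0,0,0.1],[0,0,0.1]], "twist": [0,0]}}

```text
t: 6.85
eef_pos: [0.501, 0.0091, 0.1184]
tool_rot: [0.0, 0.011, 1.0, 0.001]
contact_force: [-7.8, -0.4, 27.9]
gripper_width: 0.001
```

Emit:
{"name": "move_arm", "arguments": {"gripper": [0,0,0,0,0], "xyz": [[0,0,-1],[0,0,-2.5],[0,0,-4.5],[2,0,-5.5],[3,0,-6]], "twist": [0,0,0,0,0]}}

```text
t: 7.27
eef_pos: [0.4702, 0.0098, 0.1775]
tool_rot: [0.0, 0.011, 1.0, 0.0]
contact_force: [-0.3, -0.3, -0.5]
gripper_width: -0.0
```

```bash
python3 - <<'E'
from look import *
c=save("wrist",f"pics/wrist6.png")
c=save("scene",f"pics/s6.png")
p=cv2.imread("pics/s6.png");cv2.imwrite("pics/s6z.png",cv2.resize(p[120:250,240:390],None,fx=4,fy=4,interpolation=cv2.INTER_CUBIC))
E
python3 go.py .435,.012,.145
```

```text
t 7.3667 pos [0.4693 0.0099 0.1768] F [-0.21 -0.47 -0.15] z [-6.e-04  5.e-04 -1.e+00] yang 88.76 w 0.0033857490746927177
.435,.012,.145 ->cm [3.43 0.14 3.18]
```

View pics/s6z.png

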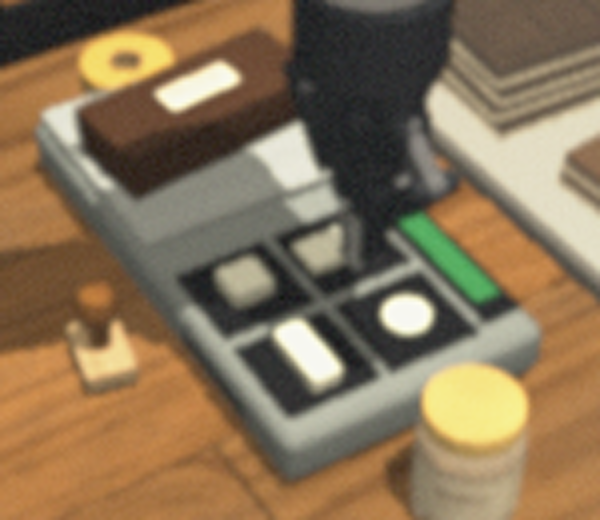

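View pics/wrist6.png

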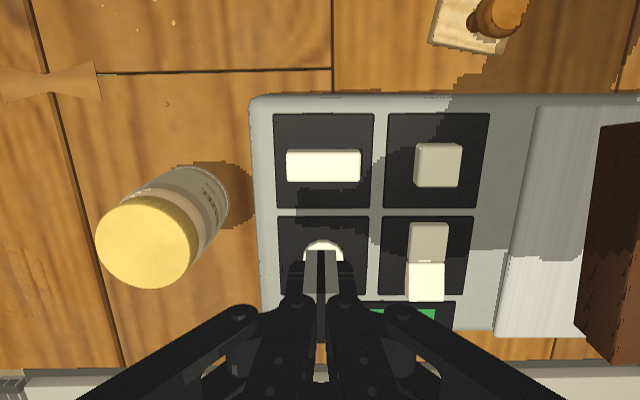

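The round key (zoom (408,315)) sits flat and low, so it's latched. Next is the oblong key.

Emit:
{"name": "move_arm", "arguments": {"gripper": [0,0,0,0,0], "xyz": [[1.5,0.1,0],[3,0.1,0.5],[3.4,0.1,2],[3.4,0.1,3.2],[3.4,0.1,3.7]], "twist": [0,0,0,0,0]}}

```text
t: 7.78
eef_pos: [0.4361, 0.0117, 0.1378]
tool_rot: [-0.001, 0.011, 1.0, -0.0]
contact_force: [-0.1, -0.3, 0.4]
gripper_width: -0.004
```

Emit:
{"name": "move_arm", "arguments": {"gripper": [0], "xyz": [[0,0,0]], "twist": [0]}}

```text
t: 7.87
eef_pos: [0.4365, 0.0116, 0.1382]
tool_rot: [-0.001, 0.011, 1.0, -0.0]
contact_force: [0.4, 0.6, 1.0]
gripper_width: 0.0
```

```bash
python3 go.py .435,.012,.119
```

```text
t 7.8667 pos [0.4365 0.0116 0.1382] F [0.36 0.64 1.01] z [-2.5e-03 -8.0e-04 -1.0e+00] yang 88.76 w 0.00023883530621009614
.435,.012,.119 ->cm [0.15 0.04 1.92]
```

Emit:
{"name": "move_arm", "arguments": {"gripper": [0,0,0,0,0], "xyz": [[0.1,0,0.5],[0.1,0,1],[0.1,0,1.3],[0.1,0,1.6],[0.1,0,1.9]], "twist": [0,0,0,0,0]}}

```text
t: 8.28
eef_pos: [0.4361, 0.0117, 0.1205]
tool_rot: [0.0, 0.011, 1.0, 0.0]
contact_force: [-0.9, 0.2, 4.6]
gripper_width: -0.0
```

Emit:
{"name": "move_arm", "arguments": {"gripper": [0,0], "xyz": [[0,0,0.1],[0,0,0.1]], "twist": [0,0]}}

```text
t: 8.45
eef_pos: [0.4361, 0.0117, 0.1196]
tool_rot: [0.0, 0.011, 1.0, 0.0]
contact_force: [-0.8, 0.2, 4.1]
gripper_width: 0.001
```

Emit:
{"name": "move_arm", "arguments": {"gripper": [0,0,0], "xyz": [[0,0,0.15],[0,0,0.25],[0,0,0.25]], "twist": [0,0,0]}}

```text
t: 8.7
eef_pos: [0.4362, 0.0117, 0.1184]
tool_rot: [0.0, 0.011, 1.0, 0.0]
contact_force: [-6.1, -0.6, 24.2]
gripper_width: 0.0
```

Force rose to 24 N, well past the 5 N spring, so the key is bottomed. Releasing.

Emit:
{"name": "move_arm", "arguments": {"gripper": [0,0,0,0,0], "xyz": [[0,0,-0.5],[0,0,-1.5],[0,0,-4],[0,0,-8],[0,0,-12]], "twist": [0,0,0,0,0]}}

```text
t: 9.12
eef_pos: [0.4348, 0.0113, 0.238]
tool_rot: [-0.001, 0.011, 1.0, -0.001]
contact_force: [0.7, 1.0, 0.4]
gripper_width: -0.001
```

Emit:
{"name": "move_arm", "arguments": {"gripper": [0,0,0,0,0], "xyz": [[0,4,-2],[0,8,-3],[0,12,-3],[0,16,-3],[0,20,-3]], "twist": [0,0,0,0,0]}}

```text
t: 9.53
eef_pos: [0.4398, 0.2136, 0.268]
tool_rot: [0.001, 0.011, 1.0, 0.0]
contact_force: [1.0, -0.9, 0.5]
gripper_width: 0.0
```

```bash
python3 - <<'E'
from look import *
c=save("scene",f"pics/s7.png")
p=cv2.imread("pics/s7.png");cv2.imwrite("pics/s7z.png",cv2.resize(p[120:250,240:390],None,fx=4,fy=4,interpolation=cv2.INTER_CUBIC))
for n in ["top","scene"]:
    save(n,f"pics/{n}8.png")
    for q in ["jar","stamp","weighed_box","ribbon","oblong_key_top","round_key_top"]:
        r=spot_point(q,n); print(n,q,[(np.round(a["centre"],4).tolist(),round(a["p"],2)) for a in r[:2]])
p=cv2.imread("pics/top8.png");cv2.imwrite("pics/t8z.png",cv2.resize(p[155:250,200:380],None,fx=4.2,fy=4.2,interpolation=cv2.INTER_CUBIC))
E
python3 go.py
```

```text
top jar [([0.4726, -0.0867, 0.0031], 0.74), ([0.4337, 0.0093, 0.0526], 0.35)]
top stamp [([0.3542, 0.103, 0.0004], 0.68)]
top weighed_box [([0.4809, 0.2069, 0.0449], 0.83)]
top ribbon []
top oblong_key_top [([0.4378, 0.0111, 0.0526], 0.41)]
top round_key_top [([0.4993, 0.0066, 0.0494], 0.49)]
scene jar [([0.4698, -0.0829, -0.0032], 0.74), ([0.3586, 0.105, 0.0003], 0.34)]
scene stamp [([0.3574, 0.1036, 0.0026], 0.73), ([0.4339, 0.0792, 0.0502], 0.55)]
scene weighed_box [([0.48, 0.206, 0.0444], 0.83)]
scene ribbon [([0.4816, 0.2032, 0.0476], 0.66), ([0.4953, 0.3367, -0.0009], 0.62)]
scene oblong_key_top [([0.4334, 0.0121, 0.0521], 0.54)]
scene round_key_top [([0.5009, 0.0115, 0.0442], 0.57), ([0.4827, 0.0783, 0.0482], 0.39)]
t 10.2833 pos [0.4403 0.2113 0.2671] F [-0.12  0.2   0.56] z [ 1.e-04  1.e-04 -1.e+00] yang 88.72 w 0.0007374915344150956
```

View pics/s7z.png

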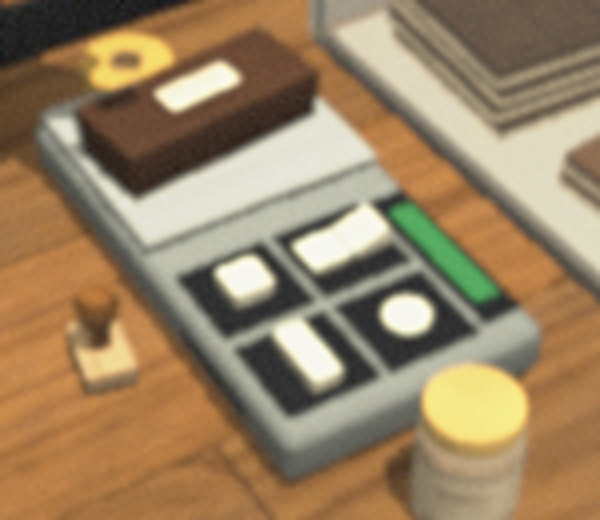

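View pics/t8z.png

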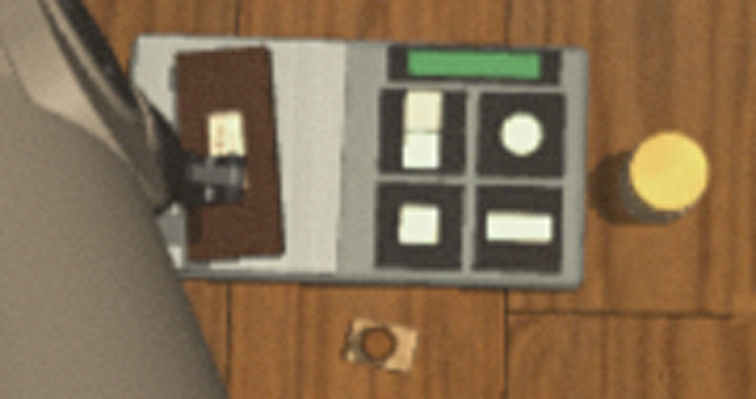

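The rocker is over, the round key is down, and the oblong and square keys are up. All four loose things are where they were.

```bash
python3 -c "
from station import hand_in;print(hand_in())"
```

```text
the job is handed in; nothing more can be done
None
```

I pressed the three keys with the closed fingertips in the order asked and handed the job in at about 10.3 s:

| Key | Force at the stop | What the last pictures show |
|---|---|---|
| Rocker, front half | about 20 N | fully over, far half raised |
| Round key | about 28 N | stayed down |
| Oblong key | about 24 N | bottomed, then came back up after release |

- **Square key:** it was never pressed, and it stands up as before.
- **Loose things:** the gift box, jar, stamp and ribbon look the same in the scene picture before and after. The networks' positions agree to within about 3 mm, except one stamp height that differs by about 9 mm, where the first report was really the jar.
- **Disagreements:** in the last top picture the arm hid the ribbon, so the network found nothing there. In the scene picture its first guess for the ribbon was the gift box, but its second put the ribbon in its old place. A few other first or second guesses also named the wrong object.
- **Not seen directly:** I had no reading of the key travel or of a printed ticket. The presses are judged from the stop heights, the forces and the pictures.

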